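# Put the washed tray set and vessels away

## Robot

A 6-joint arm with a two-finger parallel gripper is mounted at the origin on a cart in front of the work surface, level with it; the furniture and walls round the work are solid. World frame = base frame: x ahead of the robot, y to its left, z up, the work surface at z = 0. Lengths are in m, angles in rad, forces in N, time in s.
With the tool pointing down it reaches from about 0.35 to 0.875 m from the base axis. Payload 4.2 kg.
Tool frame: the origin (TCP) lies midway between the tips of the shut fingers; the grasp point (between the pads) lies 19 mm behind it; z points along the fingers, y is the line along which they close (so a half turn about z gives the same grasp; the last joint's range is limited). The gripper opens to 85 mm and grips with 20 to 120 N. Pads are 22 mm wide; open, the fingers measure 114 mm over their backs; the gripper's body (76 mm by 85 mm) begins 54 mm behind the grasp point. The pads swing forward as they close: fully open they stand 13 mm farther back than shut.
Start: joints at [-0.956, 0.385, 0.008, 0, -1.194, -0.259], TCP at [0.218, -0.586, 0.231] pointing down, gripper open.
Joint ranges: [-3.14, 3.14], [-1.21, 2.06], [-1.07, 1.41], [-3.16, 2.05], [-2.99, -0.16], [-3.1, 3.1]. Speed limits (rad/s): [2.79, 2.79, 3.14, 3.14, 3.14, 3.14].

## Interface

Orientations are given as [roll, pitch, yaw] about the fixed x, y, z axes, in that order (R = Rz(yaw) Ry(pitch) Rx(roll)).
In Python, from plant import arm gives the robot as it stands.
- The arm moves only by the tool shift_gripper, called after "Call:" as name(argument=value, ...), one argument or row to a line, values as JSON. Schema: {"type":"object","properties":{"moves":{"type":"array","items":{"type":"array","prefixItems":[{"type":"number"},{"type":"array","items":{"type":"number"},"minItems":3,"maxItems":3},{"type":"number"}],"minItems":3,"maxItems":3},"minItems":1,"maxItems":5},"only":{"type":"string"},"quiet":{"type":"boolean"},"lines":{"type":"string"}},"required":["moves"],"additionalProperties":false}. moves is a list of rows, 1 to 5 of them, each written [opening, [dx, dy, dz], turn]: the finger opening in m, then dx, dy, dz in shares of the most that a row can go, 1 being 62.5 mm, then a turn about the tool's z in units of 0.1 rad; each row shifts and turns the commanded pose from where the row before left it, along the tool's axes as they then stand; what a row does not reach is not made up. A row lasts 1/8 s, in which the tool goes at most 0.0625 m and 0.188 rad, less where a joint would pass 70% of its speed; a pose out of reach is approached as far as the arm can. The fingers move at their own pace and stop on an object; the grip force is fixed at half the most. Time passes only in rows, so rows that do not move let the fingers close. The tool returns the time, the measured TCP pose, the force, the opening and the grip force at its end. only (a regular expression) keeps the lines of the reply that match it, lines (a string "A,B") keeps lines A to B, and quiet returns only ok. Input that does not fit is refused with a message, and nothing moves.
- arm.state(): the state, without advancing time (a new reading comes with each control period).
- arm.grab_frame(name): name is "scene" or "top" or "wrist"; returns the picture (384x512x3 uint8, red, green, blue); there is no depth.
- arm.get_calibration(name): a dict with "fx", "fy", "cx", "cy" (pixels), "k1" (the pictures are not rectified: a ray, as slopes to the right and down, at radius r is drawn at 1 + k1 r^2 times it, then the intrinsics apply), "xyz" and "rotation" of the camera in the world; the wrist camera has in their place "mount" (4x4, takes a point from camera to tool coordinates, whose origin is the TCP and whose axes are the flange's). Camera axes: x right, y down, z forward; pixel columns grow to the right and rows downward; lengths in m; the calibration is good to about 2 mm. A picture is of the moment at which its call begins: read the wrist's pose just before it. get_calibration takes no time and is no camera call.
- arm.finish_job(): hands the job in; it is judged then, once.
The state is a dict: "time_s": time; "joints": joint angles; "qvel": joint speeds; "tau": joint torques, N m; "ee_pos": TCP position; "eef_rot": TCP orientation; "ft_force": force on the tool from outside, world axes, zero at the start; "moment": the same for the moment, N m; "gripper_width": finger opening in m; "grip_force": force on a finger pad.
Only numpy, scipy, OpenCV 4.12 (cv2) and the standard library are available. Lean on these libraries where they do the work, as an engineer would, in place of code of your own. Each camera call takes 0.05 s, during which the arm holds its last target. There are 200 camera calls.

## Task

Put the washed set away. Take the trays that are standing in the draining rack (three or four, of different sizes) and hang them by their eyes on the hook, one at a time, the largest first and then ever smaller, mouths still facing out towards the hook's tip, each pushed fully back so that the first is against the stop and each next one nests in the mouth of the one before; then nest the steel vessels upright on the bench, the beaker down in the dish and the slim cup down in the beaker. Do not disturb the two reagent bottles and the petri dish.

Things in the scene. Friction and masses are not known exactly. Their poses are not given: they have to be found in the camera images.
- tray_a: The largest tray, bare steel: rectangular pan 92 mm wide (y), 76 mm high (z), standing upright in the rack, mouth to -x. Origin on the underside in the plane of its handle strip; the pan spans x = -4 to +26 mm, walls 2.5 mm. The strip rises from the mouth's edge to a hanging eye topped by a grip tab. z up, y across. 0.11 to 0.18 kg. May be absent (None).
- tray_a_eye (a point): 118 mm above tray_a's origin: where the rod's axis lies when it hangs. The eye is a collar 18 mm deep (x +-9), 36 mm wide; opening 28 mm wide, its 45 degree gabled roof has its ridge 5.7 mm above this point, its floor is 28 mm below. Grip tab above: 20 mm wide (y, pinch across y), 8 mm thick (x), from 9 to 43 mm above this point.
- tray_b: The second tray, blue: rectangular pan 76 mm wide (y), 60 mm high (z), standing upright in the rack, mouth to -x. Origin on the underside in the plane of its handle strip; the pan spans x = -4 to +26 mm, walls 2.5 mm. The strip rises from the mouth's edge to a hanging eye topped by a grip tab. z up, y across. 0.11 to 0.18 kg. May be absent (None).
- tray_b_eye (a point): 110 mm above tray_b's origin: where the rod's axis lies when it hangs. The eye is a collar 18 mm deep (x +-9), 36 mm wide; opening 28 mm wide, its 45 degree gabled roof has its ridge 5.7 mm above this point, its floor is 28 mm below. Grip tab above: 20 mm wide (y, pinch across y), 8 mm thick (x), from 9 to 43 mm above this point.
- tray_c: The third tray, yellow: rectangular pan 60 mm wide (y), 44 mm high (z), standing upright in the rack, mouth to -x. Origin on the underside in the plane of its handle strip; the pan spans x = -4 to +26 mm, walls 2.5 mm. The strip rises from the mouth's edge to a hanging eye topped by a grip tab. z up, y across. 0.11 to 0.18 kg. May be absent (None).
- tray_c_eye (a point): 102 mm above tray_c's origin: where the rod's axis lies when it hangs. The eye is a collar 18 mm deep (x +-9), 36 mm wide; opening 28 mm wide, its 45 degree gabled roof has its ridge 5.7 mm above this point, its floor is 28 mm below. Grip tab above: 20 mm wide (y, pinch across y), 8 mm thick (x), from 9 to 43 mm above this point.
- tray_d: The smallest tray, red: rectangular pan 44 mm wide (y), 28 mm high (z), standing upright in the rack, mouth to -x. Origin on the underside in the plane of its handle strip; the pan spans x = -4 to +26 mm, walls 2.5 mm. The strip rises from the mouth's edge to a hanging eye topped by a grip tab. z up, y across. 0.11 to 0.18 kg. May be absent (None).
- tray_d_eye (a point): 94 mm above tray_d's origin: where the rod's axis lies when it hangs. The eye is a collar 18 mm deep (x +-9), 36 mm wide; opening 28 mm wide, its 45 degree gabled roof has its ridge 5.7 mm above this point, its floor is 28 mm below. Grip tab above: 20 mm wide (y, pinch across y), 8 mm thick (x), from 9 to 43 mm above this point.
- drain_rack: White plastic draining rack, fixed, 212 x 130 mm, four slots in a row along its x, 50 mm pitch, open at both ends (+-y). Slot floor 8 mm, dividers 5 mm thick and up to 37 mm high. Origin at the centre of its underside. Each tray stands loosely in one slot, in any order.
- hook_stand: Grey stand with one steel hook, fixed. Origin on its underside, straight below hook_stop; z up, the rod points along its -x; an upright 50 mm wide stands 40 mm behind (+x) the stop, up to 211 mm high. Hung trays' pans are concentric (centre 80 mm below the eye); a pan enters the mouth of the next larger one by 12 mm with 5.5 mm play all round.
- hook_stop (a point): Point on the rod's axis in the front face of the stop boss (22 mm across), 200 mm above the bench. The rod, 8 mm thick, runs level 94 mm along -x from here; its end (100 mm out) turns up 6 mm (top 10 mm above the rod's axis). The first collar pushed home has its eye 9 mm in front of this face, each further one 18 mm more.
- dish: Steel round dish, open at the top, 90 mm across, 42 mm high, wall 3 mm, floor 4 mm. Origin at the centre of its underside, z up. Loose.
- mid_beaker: Steel round beaker, open at the top, 58 mm across, 74 mm high, wall 3 mm, floor 4 mm, straight sides. Origin at the centre of its underside, z up. Loose.
- slim_cup: Steel slim tall cup, open at the top, 38 mm across, 100 mm high, wall 3 mm, floor 4 mm, straight sides. Origin at the centre of its underside, z up. Loose.
- white_bottle: Reagent bottle with white label and blue cap, 56 mm across, 105 mm high; bystander, leave it alone. Origin at underside.
- pink_bottle: Reagent bottle with pinkish contents and blue cap, 56 mm across, 105 mm high; bystander, leave it alone. Origin at underside.
- petri: Petri dish, 59 mm across, 15 mm high; bystander, leave it alone. Origin at underside.

How it is judged:
By the outcome, as a careful person would: the job done as asked, in the order asked, and still so for the second after the job is handed in, with the robot touching nothing.
Of tray_a, tray_b, tray_c, tray_d only 3 to 4 are there at a start; the rules pass over those that are not, and their reading is None.
At some moment in a run one of dish, mid_beaker may be knocked a few centimetres aside while the robot is not near it.
It also fails if it takes over 210 s, if anything falls off the work surface, if the arm or the gripper's body presses on something with over 40 N, if the wrist force passes 120 N, or if a joint passes its speed limit or range.

## Working session

There is one attempt and no reset: what is moved stays moved. The work goes in short steps, Python scripts to look and compute and a tool call to move; the robot and the scene stay as the last step left them, time stands still between calls to the robot, and variables do not carry over. Pictures are saved under pics/ and viewed, at most 14 in all, crops included, and the job is handed in when it is done.

```bash
ls; mkdir -p pics
```

Run:
```python
from plant import arm
import cv2,json
for n in ("scene","top"):
    im=arm.grab_frame(n); cv2.imwrite(f"pics/{n}0.png",cv2.cvtColor(im,cv2.COLOR_RGB2BGR))
for n in ("scene","top","wrist"): print(n,arm.get_calibration(n))
print(arm.state())
```

```text
pics
plant.py
scene {'fx': 435.5683325281258, 'fy': 435.5683325281258, 'cx': 256.84414787334424, 'cy': 201.05139695999281, 'k1': -0.05276208580870043, 'xyz': array([0.09649309, 0.79449014, 1.08273283]), 'rotation': array([-2.33927914, -0.0212345 , -2.57741493])}
top {'fx': 360.3046747269013, 'fy': 360.3046747269013, 'cx': 257.1690796990791, 'cy': 191.39253346831217, 'k1': -0.042186594667263336, 'xyz': array([ 0.46288482, -0.04500184,  1.13620489]), 'rotation': array([-2.99742262,  0.00678632, -1.5434604 ])}
wrist {'fx': 288.66527870532695, 'fy': 288.66527870532695, 'cx': 258.9717774006227, 'cy': 190.0069501025627, 'k1': -0.003281554239080768, 'mount': array([[ 6.88941826e-04, -9.47760259e-01, -3.18982786e-01,
         8.22587159e-02],
       [ 9.99999711e-01,  5.50044568e-04,  5.25518154e-04,
        -7.18671000e-04],
       [-3.22610473e-04, -3.18983055e-01,  9.47760363e-01,
        -1.42840975e-01],
       [ 0.00000000e+00,  0.00000000e+00,  0.00000000e+00,
         1.00000000e+00]])}
{'time_s': 0.1, 'joints': array([-9.56398502e-01,  3.85484992e-01,  6.76411071e-03, -4.45284221e-04,
       -1.19402893e+00, -2.58607075e-01]), 'qvel': array([-3.15569979e-05, -1.08151745e-03,  2.14279945e-03,  2.39623183e-03,
       -1.14034192e-03,  1.69058006e-05]), 'tau': array([ 5.60558055e-04, -3.93318951e+01,  1.88929385e+01,  4.19785917e+00,
       -2.55585073e-03,  4.39337015e-06]), 'ee_pos': array([ 0.21754345, -0.5853522 ,  0.23032688]), 'eef_rot': array([ 3.13959829e+00, -9.96094451e-05, -2.78596604e+00]), 'ft_force': array([ 0.82465226, -0.01753712,  1.08860171]), 'moment': array([ 0.0175749 , -0.00032027, -0.03083346]), 'grip_force': 0.0, 'gripper_width': 0.08564393265589332}
```
View pics/scene0.png

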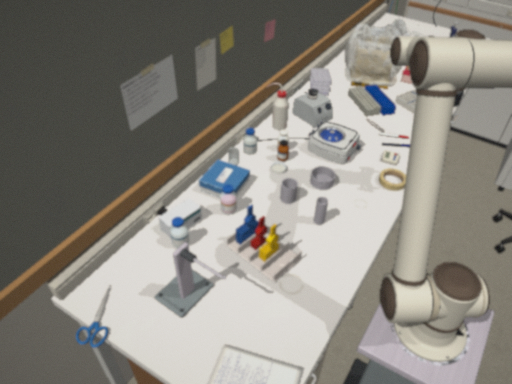

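View pics/top0.png

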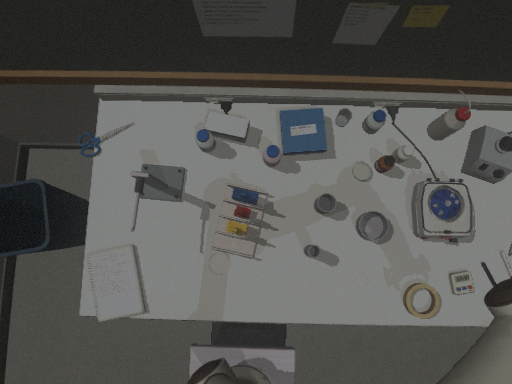

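The scene shows three trays: blue, red and yellow, with no steel one. In the top view the rack is around (240,220), with blue at (245,197), red at (242,212), yellow at (237,228) and an empty slot nearest the robot. The hook rod runs from (140,178) to (135,228). The beaker is at (325,204), dish at (372,227), cup at (312,250), bottles at (205,140) and (272,155), and a petri dish at (219,263) or (362,171).

Create h.py:
```python
import numpy as np, cv2
from scipy.spatial.transform import Rotation as R
from plant import arm
def grab(n,save=None):
    st=arm.state(); im=arm.grab_frame(n); c=arm.get_calibration(n)
    if n=="wrist":
        T=np.eye(4); T[:3,:3]=R.from_euler('xyz',st["eef_rot"]).as_matrix(); T[:3,3]=st["ee_pos"]
        M=T@c["mount"]
    else:
        M=np.eye(4); M[:3,:3]=R.from_euler('xyz',c["rotation"]).as_matrix(); M[:3,3]=c["xyz"]
    if save: cv2.imwrite(f"pics/{save}.png",cv2.cvtColor(im,cv2.COLOR_RGB2BGR))
    return im,(c,M)
def ray(cm,uv):
    c,M=cm; uv=np.atleast_2d(np.array(uv,float)); K=np.array([[c["fx"],0,c["cx"]],[0,c["fy"],c["cy"]],[0,0,1]])
    p=cv2.undistortPoints(uv[:,None,:],K,np.array([c["k1"],0,0,0.]))[:,0]
    d=np.c_[p,np.ones(len(p))]@M[:3,:3].T
    return M[:3,3],d
def onz(cm,uv,z):
    o,d=ray(cm,uv); return o+d*((z-o[2])/d[:,2])[:,None]
def two(cm1,uv1,cm2,uv2):
    o1,d1=ray(cm1,uv1);o2,d2=ray(cm2,uv2);d1=d1[0];d2=d2[0]
    s=np.linalg.lstsq(np.c_[d1,-d2],o2-o1,rcond=None)[0]
    a=o1+s[0]*d1;b=o2+s[1]*d2
    return (a+b)/2,np.linalg.norm(a-b)
def proj(cm,P):
    c,M=cm;q=(np.atleast_2d(P)-M[:3,3])@M[:3,:3];q=q[:,:2]/q[:,2:]
    r2=(q**2).sum(1)[:,None];q=q*(1+c["k1"]*r2)
    return q*[c["fx"],c["fy"]]+[c["cx"],c["cy"]]
def mask(im,col):
    h=cv2.cvtColor(im,cv2.COLOR_RGB2HSV)
    H,S,V=[h[...,i].astype(int) for i in range(3)]
    m={"red":((H<8)|(H>172))&(S>140)&(V>60),"yellow":(H>18)&(H<32)&(S>140)&(V>90),"blue":(H>100)&(H<125)&(S>130)&(V>40)}[col]
    return (m*255).astype(np.uint8)
def blobs(m,amin=20):
    n,l,s,c=cv2.connectedComponentsWithStats(m); return [(c[i].round(1),s[i]) for i in range(1,n) if s[i][4]>=amin]
def totool(d):
    "world displacement -> tool axes"
    return R.from_euler('xyz',arm.state()["eef_rot"]).as_matrix().T@np.array(d)
```

Run:
```python
from h import *
im,cm=grab("top")
for c in ("red","yellow","blue"):
    print(c,[(b[0],b[1],onz(cm,b[0],.12)[0].round(3)) for b in blobs(mask(im,c),30)])
for n,uv,z in [("rackfar",(246,187),.037),("racknear",(235,245),.037),("rodtip",(135,228),.2),("stop",(139,180),.2),("beaker",(325,204),.05),("dish",(372,227),.03),("cup",(312,250),.07),("pet",(219,263),.01),("wb",(205,140),.1),("pb",(272,155),.1)]: print(n,onz(cm,uv,z)[0].round(3))
cv2.imwrite("pics/crop1.png",cv2.cvtColor(cv2.resize(im[120:290,110:410],None,fx=2.6,fy=2.6,interpolation=cv2.INTER_CUBIC),cv2.COLOR_RGB2BGR))
```

```text
red [(array([463.1, 113.5]), array([458, 108,  12,  12,  80], dtype=int32), array([ 0.861, -0.641,  0.12 ]))]
yellow [(array([235.4, 226.2]), array([227, 221,  20,  11, 136], dtype=int32), array([0.51 , 0.024, 0.12 ]))]
blue [(array([379.3, 114.6]), array([375, 110,  10,  10,  56], dtype=int32), array([ 0.849, -0.389,  0.12 ])), (array([201.7, 134.9]), array([197, 130,  11,  11,  55], dtype=int32), array([0.773, 0.133, 0.12 ])), (array([272. , 150.9]), array([267, 145,  11,  12,  69], dtype=int32), array([ 0.73 , -0.074,  0.12 ]))]
rackfar [0.635 0.002 0.037]
racknear [0.457 0.029 0.037]
rodtip [0.494 0.281 0.2  ]
stop [0.621 0.28  0.2  ]
beaker [ 0.587 -0.24   0.05 ]
dish [ 0.522 -0.388  0.03 ]
cup [ 0.449 -0.199  0.07 ]
pet [0.4   0.078 0.01 ]
wb [0.763 0.126 0.1  ]
pb [ 0.723 -0.075  0.1  ]
```

View pics/crop1.png

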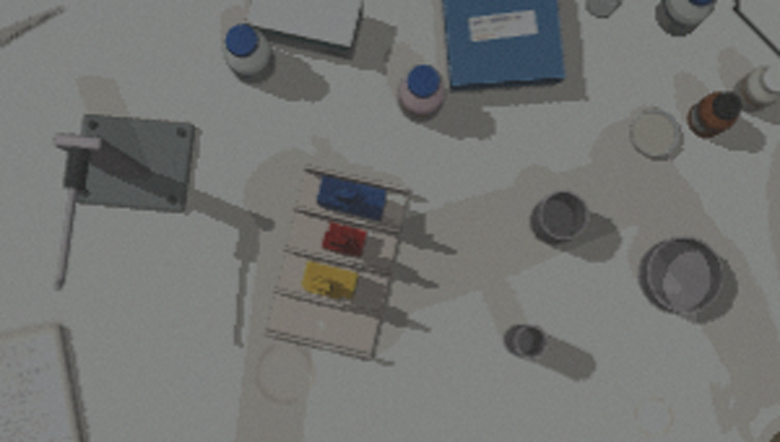

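The rows are not in the units I measure in: shifts go in shares of 62.5 mm and turns go in units of 0.1 rad. I convert before sending: 0.043 m is 0.688, -0.04 m is -0.64.

Call:
shift_gripper(
  moves=[
    [0.085,[-0.64,0.688,-0.16],0],
    [0.085,[-0.64,0.688,-0.16],0],
    [0.085,[-0.64,0.688,-0.16],0],
    [0.085,[-0.64,0.688,-0.16],0],
    [0.085,[-0.64,0.688,-0.16],0],
  ],
)

```text
time_s: 0.78
ee_pos: [0.3306, -0.3128, 0.2815]
eef_rot: [3.142, 0.0, -2.786]
ft_force: [1.5, 0.4, 0.4]
gripper_width: 0.0851
grip_force: 0.0
```

Call:
shift_gripper(
  moves=[
    [0.085,[-0.64,0.688,-0.16],0],
    [0.085,[-0.64,0.688,-0.16],0],
    [0.085,[-0.64,0.688,-0.16],0],
    [0.085,[-0.64,0.688,-0.16],0],
    [0.085,[-0.64,0.688,-0.16],0],
  ],
)

```text
time_s: 1.4
ee_pos: [0.443, -0.0415, 0.3318]
eef_rot: [3.142, 0.001, -2.785]
ft_force: [1.1, -0.7, 0.3]
gripper_width: 0.085
grip_force: 0.0
```

Call:
shift_gripper(
  moves=[
    [0.085,[-0.64,0.688,0],0],
    [0.085,[-0.64,0.688,0],0],
    [0.085,[-0.64,0.688,0],0],
    [0.085,[0,0,0],1.8],
    [0.085,[0,0,0],1.8],
  ],
)

```text
time_s: 2.02
ee_pos: [0.5104, 0.1203, 0.3304]
eef_rot: [-3.141, -0.002, 3.133]
ft_force: [-0.5, -0.4, 0.1]
gripper_width: 0.085
grip_force: 0.0
```

Call:
shift_gripper(
  moves=[
    [0.085,[0,0,0],1.8],
    [0.085,[0,0,0],0],
  ],
)

```text
time_s: 2.28
ee_pos: [0.5103, 0.1193, 0.3309]
eef_rot: [-3.141, -0.001, 2.959]
ft_force: [0.4, 0.1, -0.6]
gripper_width: 0.0849
grip_force: 0.0
```

Run:
```python
from h import *
im,cm=grab("wrist","w1")
print(arm.state()["ee_pos"],arm.state()["eef_rot"])
for c in ("red","yellow","blue"): print(c,[(b[0],b[1]) for b in blobs(mask(im,c),60)])
```

```text
[0.510305  0.1192777 0.3310591] [-3.14139791e+00 -4.72688821e-04  2.96047462e+00]
red [(array([195.9, 194.6]), array([174, 179,  41,  37, 749], dtype=int32))]
yellow [(array([200.1, 162.2]), array([173, 148,  50,  30, 980], dtype=int32))]
blue [(array([209. , 229.5]), array([186, 219,  37,  23, 376], dtype=int32)), (array([497.9, 246. ]), array([483, 224,  29,  41, 535], dtype=int32)), (array([183.1, 252. ]), array([176, 250,  15,   5,  68], dtype=int32)), (array([169.3, 318.3]), array([160, 305,  19,  33, 297], dtype=int32)), (array([299.5, 319.6]), array([289, 311,  22,  18, 307], dtype=int32))]
```

View pics/w1.png

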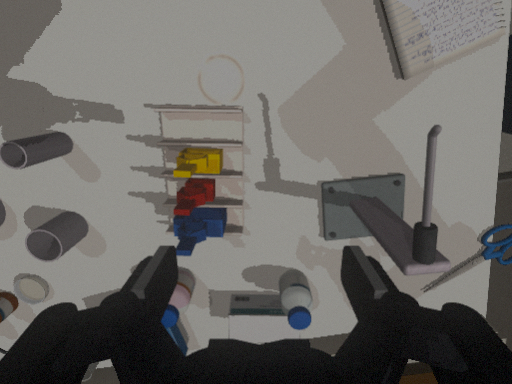

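Run:
```python
import cv2,numpy as np
im=cv2.imread("pics/w1.png"); f=3.2
a=cv2.resize(im[95:275,150:255],None,fx=f,fy=f,interpolation=cv2.INTER_CUBIC)
b=cv2.resize(im[110:290,310:450],None,fx=f,fy=f,interpolation=cv2.INTER_CUBIC)
o=np.hstack([a,b]); o=np.clip(o.astype(float)*1.5,0,255); print(a.shape,o.shape); cv2.imwrite("pics/crop2.png",o)
```

```text
(576, 336, 3) (576, 784, 3)[ WARN:0@0.050] global loadsave.cpp:1063 imwrite_ Unsupported depth image for selected encoder is fallbacked to CV_8U.
```

View pics/crop2.png

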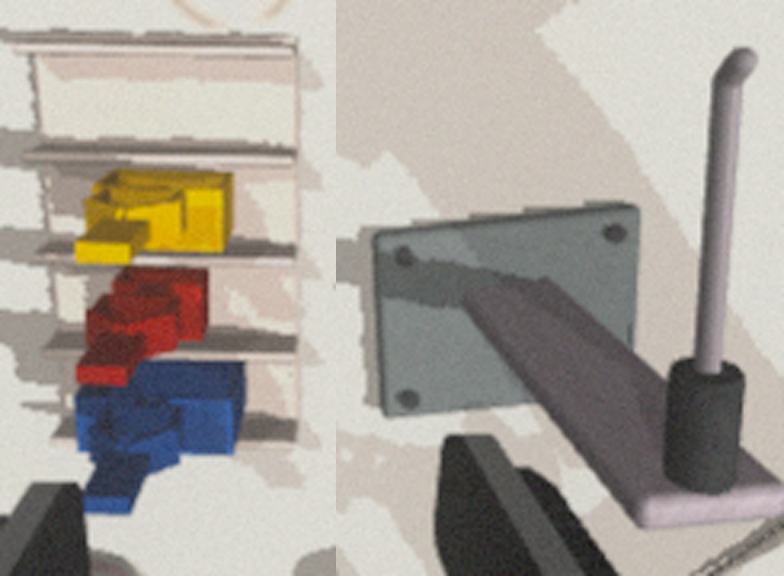

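Run:
```python
from h import *
im,cm=grab("wrist")
P=lambda x,y:(150+x/3.2,95+y/3.2)
Q=lambda x,y:(310+(x-336)/3.2,110+y/3.2)
for n,u,z in [("c",P(104,251),.153),("d",P(104,373),.145),("b",P(107,500),.161)]:
    print(n,onz(cm,u,z)[0].round(4))
d=[onz(cm,P(*a),.037)[0]-onz(cm,P(*b),.037)[0] for a,b in [((295,152),(25,152)),((295,40),(12,40)),((297,255),(40,247)),((297,348),(48,343))]]
print("rack y-axis ang",[round(np.arctan2(-v[0],v[1]),3) for v in d],[np.linalg.norm(v).round(3) for v in d])
a,b,t,s=[onz(cm,Q(*u),z)[0] for u,z in [((726,100),.2),((709,360),.2),((743,62),.208),((706,373),.2)]]
print(a,b,t,s,"hook yaw",np.arctan2(b[1]-a[1],b[0]-a[0]),"tip-stop",np.linalg.norm((t-s)[:2]))
print(arm.state()["ee_pos"],arm.state()["eef_rot"])
```

```text
c [0.5002 0.0311 0.153 ]
d [0.5491 0.0157 0.145 ]
b [0.5947 0.0087 0.161 ]
rack y-axis ang [np.float64(-0.181), np.float64(-0.181), np.float64(-0.213), np.float64(-0.202)] [np.float64(0.128), np.float64(0.129), np.float64(0.126), np.float64(0.126)]
[0.50167849 0.28695512 0.2       ] [0.58669854 0.28219827 0.2       ] [0.48947196 0.28714896 0.208     ] [0.59126429 0.28124463 0.2       ] hook yaw -0.05589141834673677 tip-stop 0.1019634185796403
[0.5103361  0.1192004  0.33114942] [-3.14138724e+00 -3.24607907e-04  2.96009622e+00]
```

The crop shows the tab tops in full-frame pixels: yellow (182.5,173), red (182.5,212) and blue (183.5,251). The rod runs from the stop at about (426,227) to the tip at (437,129). Measured rod length (102 mm), rack width (126–129 mm) and slot pitch all match the given sizes. Next I'll hover over blue.

Call:
shift_gripper(
  moves=[
    [0.06,[-0.8,-0.48,0.32],0],
    [0.06,[-0.8,-0.48,0.32],0],
    [0.06,[-0.048,-0.5344,0.64],0],
    [0.06,[0,0,0.8],0],
    [0.06,[0,0,0],0],
  ],
)

```text
time_s: 3.0
ee_pos: [0.592, 0.0075, 0.1973]
eef_rot: [-3.138, -0.009, 2.958]
ft_force: [-0.2, 0.9, 0.3]
gripper_width: 0.06
grip_force: 0.0
```

Run:
```python
from h import *
im,cm=grab("wrist")
print(arm.state()["ee_pos"],arm.state()["eef_rot"][2])
c=im[150:384,130:390]; cv2.imwrite("pics/crop3.png",cv2.cvtColor(cv2.convertScaleAbs(cv2.resize(c,None,fx=2.5,fy=2.5),alpha=1.5),cv2.COLOR_RGB2BGR))
print(proj(cm,[[.5947,.0087,.161]]))
```

```text
[0.59428498 0.00813507 0.20068711] 2.958723331560047
[[262.46324849 223.99300777]]
```

View pics/crop3.png

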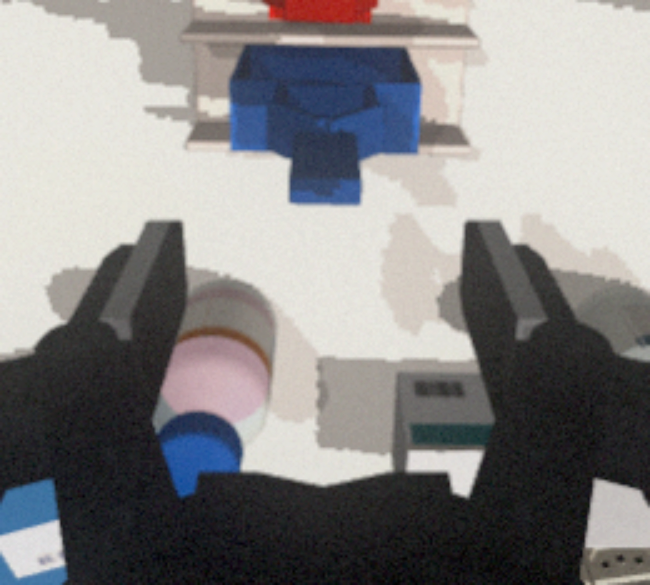

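The hover view shows the blue tab top at (325,190) in the crop, which is pixel (260,226), about 2 px (1.5 mm) from the prediction. It lies centred between the fingers, so I'll go down and grip.

Converted, 0.035 m is 0.56, 0.033 m is 0.528.

Call:
shift_gripper(
  moves=[
    [0.05,[-0.016,0,0.56],0],
    [0.05,[-0.016,0,0.528],0],
    [0.04,[0,0,0],0],
  ],
)

```text
time_s: 3.42
ee_pos: [0.5967, 0.0087, 0.1338]
eef_rot: [-3.141, -0.001, 2.959]
ft_force: [0.2, 0.5, 1.3]
gripper_width: 0.04
grip_force: 0.0
```

Call:
shift_gripper(
  moves=[
    [0.0,[0,0,0],0],
    [0.0,[0,0,0],0],
    [0.0,[0,0,0],0],
    [0.0,[0,0,0],0],
  ],
)

```text
time_s: 3.92
ee_pos: [0.5983, 0.0084, 0.1362]
eef_rot: [3.14, 0.005, 2.958]
ft_force: [0.1, -0.5, 6.3]
gripper_width: 0.0189
grip_force: 59.3
```

Call:
shift_gripper(
  moves=[
    [0.0,[0,0,-0.32],0],
    [0.0,[0,0,-0.64],0],
    [0.0,[0,0,-0.8],0],
    [0.0,[0,0,-0.48],0],
    [0,[0,0,0],0],
  ],
)

```text
time_s: 4.55
ee_pos: [0.5976, 0.0085, 0.2764]
eef_rot: [3.139, 0.006, 2.958]
ft_force: [-0.4, 1.2, -1.9]
gripper_width: 0.0185
grip_force: 58.9
```

Run:
```python
from h import *
print(arm.state()["ee_pos"],arm.state()["eef_rot"])
```

```text
[0.59756075 0.00853324 0.27638016] [3.13874836 0.00577492 2.95750911]
```

Converted, -0.045 m is -0.72, 0.01 m is 0.16.

Call:
shift_gripper(
  moves=[
    [0,[0.16,0.08,-0.72],0],
    [0,[0.736,0.416,0],0],
    [0,[0.736,0.416,0],0],
    [0,[0.736,0.416,0],0],
    [0,[0.736,0.416,0],0],
  ],
)

```text
time_s: 5.18
ee_pos: [0.4235, 0.1514, 0.3163]
eef_rot: [-3.14, -0.003, 2.957]
ft_force: [0.0, 1.0, -1.9]
gripper_width: 0.0186
grip_force: 59.0
```

Call:
shift_gripper(
  moves=[
    [0,[0,0,0],-1.28],
    [0,[-0.032,0.72,0.32],0],
    [0,[-0.032,0.72,0.32],0],
    [0,[-0.032,0.72,0.32],0],
    [0,[0,0,0],0],
  ],
)

```text
time_s: 5.8
ee_pos: [0.4378, 0.2866, 0.2537]
eef_rot: [-3.136, -0.006, 3.088]
ft_force: [0.2, -0.7, -1.2]
gripper_width: 0.0183
grip_force: 59.3
```

Run:
```python
from h import *
im,cm=grab("wrist","w4")
s=arm.state();print(s["ee_pos"],s["eef_rot"])
print("to pre",totool(np.array([.4345,.2908,.233])-s["ee_pos"]))
```

```text
[0.4380992  0.28550355 0.25517109] [-3.136901   -0.00454908  3.08677641]
to pre [0.00378308 0.00519534 0.0221644 ]
```

View pics/w4.png

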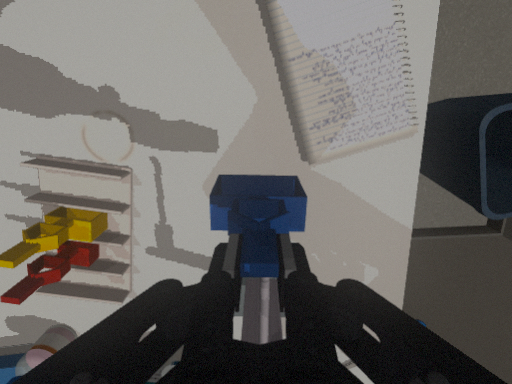

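The view shows the blue tray held straight with its pan at (258,195). The stand's upright is centred at x of about 262, in line with the tray. Now I'll thread it on.

Call:
shift_gripper(
  moves=[
    [0,[0.064,0.08,0.352],0],
    [0,[0,0,0],0],
    [0,[-0.48,0,0],0],
    [0,[-0.48,0,0],0],
    [0,[0,0,0],0],
  ],
)

```text
time_s: 6.48
ee_pos: [0.4972, 0.2863, 0.2368]
eef_rot: [3.141, 0.001, 3.083]
ft_force: [-0.8, 0.3, -1.3]
gripper_width: 0.0186
grip_force: 59.4
```

Run:
```python
from h import *
s=arm.state();print(s["ee_pos"],s["eef_rot"],s["ft_force"])
h=np.array([np.cos(-.0559),np.sin(-.0559)]);d=s["ee_pos"][:2]-[.5913,.2815]
print("along",d@h,"lat(+y)",d@[-h[1],h[0]])
```

```text
[0.49723378 0.28634718 0.23675505] [3.14141125e+00 8.14841052e-04 3.08283557e+00] [-0.75279001  0.29638345 -1.3095983 ]
along -0.09419010583584297 lat(+y) -0.00041595778913301913
```

Call:
shift_gripper(
  moves=[
    [0,[-0.32,0,0],0],
    [0,[-0.32,0,0],0],
    [0,[0,0,0],0],
  ],
)

```text
time_s: 6.85
ee_pos: [0.5358, 0.2843, 0.2366]
eef_rot: [3.142, 0.0, 3.084]
ft_force: [-1.2, 0.2, -0.8]
gripper_width: 0.0183
grip_force: 59.4
```

Call:
shift_gripper(
  moves=[
    [0,[-0.24,0,0.08],0],
    [0,[-0.16,0,0.128],0],
    [0,[0,0,0.032],0],
    [0,[0,0,0],0],
  ],
)

```text
time_s: 7.35
ee_pos: [0.5602, 0.2834, 0.2207]
eef_rot: [-3.141, -0.001, 3.085]
ft_force: [0.5, 0.1, -1.8]
gripper_width: 0.0187
grip_force: 59.4
```

Call:
shift_gripper(
  moves=[
    [0,[0,0,0.032],0],
    [0,[0,0,0],0],
  ],
)

```text
time_s: 7.6
ee_pos: [0.5602, 0.2836, 0.2194]
eef_rot: [3.142, -0.0, 3.086]
ft_force: [-0.0, 0.4, -1.6]
gripper_width: 0.0187
grip_force: 59.4
```

Call:
shift_gripper(
  moves=[
    [0,[0,0,0.032],0],
    [0,[0,0,0],0],
  ],
)

```text
time_s: 7.85
ee_pos: [0.5606, 0.2836, 0.2181]
eef_rot: [3.141, 0.001, 3.086]
ft_force: [-1.4, 0.1, 1.5]
gripper_width: 0.0184
grip_force: 59.8
```

Call:
shift_gripper(
  moves=[
    [0,[0,0,0.032],0],
    [0,[0,0,0],0],
  ],
)

```text
time_s: 8.1
ee_pos: [0.5607, 0.2836, 0.2179]
eef_rot: [3.141, 0.002, 3.086]
ft_force: [-3.6, -1.4, 7.3]
gripper_width: 0.0183
grip_force: 60.6
```

Call:
shift_gripper(
  moves=[
    [0,[0,0,-0.048],0],
    [0,[-0.128,0,0],0],
    [0,[-0.128,0,0],0],
    [0,[0,0,0],0],
  ],
)

```text
time_s: 8.6
ee_pos: [0.5776, 0.2825, 0.2181]
eef_rot: [-3.141, 0.001, 3.085]
ft_force: [-0.1, -1.4, -0.2]
gripper_width: 0.0183
grip_force: 59.7
```

Call:
shift_gripper(
  moves=[
    [0,[-0.064,0,0],0],
    [0,[0,0,0],0],
  ],
)

```text
time_s: 8.85
ee_pos: [0.5807, 0.2823, 0.2181]
eef_rot: [-3.141, -0.0, 3.085]
ft_force: [-0.1, -1.4, -0.9]
gripper_width: 0.0183
grip_force: 59.7
```

Call:
shift_gripper(
  moves=[
    [0,[-0.048,0,0],0],
    [0,[0,0,0],0],
  ],
)

```text
time_s: 9.1
ee_pos: [0.5823, 0.2822, 0.2181]
eef_rot: [-3.141, -0.003, 3.085]
ft_force: [-4.8, -1.0, 2.9]
gripper_width: 0.0191
grip_force: 59.9
```

Call:
shift_gripper(
  moves=[
    [0,[-0.048,0,0],0],
    [0,[0,0,0],0],
  ],
)

```text
time_s: 9.35
ee_pos: [0.5828, 0.2821, 0.2182]
eef_rot: [-3.14, -0.008, 3.086]
ft_force: [-12.2, 1.4, 5.5]
gripper_width: 0.0183
grip_force: 60.3
```

Converted, -0.01 m is -0.16, 0.0035 m is 0.056.

Call:
shift_gripper(
  moves=[
    [0,[0.056,0,0],0],
    [0.04,[0,0,0],0],
    [0.04,[0,0,0],0],
    [0.04,[0,0,-0.16],0],
    [0.04,[0,0,0],0],
  ],
)

```text
time_s: 9.98
ee_pos: [0.5839, 0.2827, 0.2299]
eef_rot: [3.14, 0.003, 3.085]
ft_force: [0.3, 0.9, 0.6]
gripper_width: 0.0399
grip_force: 0.0
```

Call:
shift_gripper(
  moves=[
    [0.045,[0,0,-0.48],0],
    [0.045,[0,0,-0.72],0],
    [0.06,[0.224,-0.816,0],0],
    [0.06,[0.224,-0.816,0],0],
    [0.06,[0.224,-0.816,0],0],
  ],
)

```text
time_s: 10.6
ee_pos: [0.5319, 0.1306, 0.3036]
eef_rot: [3.141, 0.001, 3.086]
ft_force: [0.2, -0.2, 0.3]
gripper_width: 0.0599
grip_force: 0.0
```

Call:
shift_gripper(
  moves=[
    [0.06,[0.224,-0.816,0],0],
    [0.06,[0.208,-0.816,0],1.3],
    [0.06,[0,0,0.8],0],
    [0.06,[0,0,0.8],0],
    [0.06,[0,0,0],0],
  ],
)

```text
time_s: 11.22
ee_pos: [0.4974, 0.0306, 0.2005]
eef_rot: [-3.138, -0.007, 2.955]
ft_force: [-0.1, -0.4, -0.4]
gripper_width: 0.0599
grip_force: 0.0
```

Run:
```python
from h import *
im,cm=grab("wrist","w5")
it,ct=grab("top","t5")
s=arm.state();print(s["ee_pos"],s["eef_rot"])
print(proj(cm,[[.5002,.0311,.153]]))
a=im[150:330,150:370];b=it[150:280,100:260]
a=cv2.resize(a,None,fx=2,fy=2);b=cv2.resize(b,None,fx=2.7,fy=2.77)
o=cv2.convertScaleAbs(np.hstack([a,b]) if a.shape[0]==b.shape[0] else a,alpha=1.5)
print(a.shape,b.shape)
cv2.imwrite("pics/c5.png",cv2.cvtColor(o,cv2.COLOR_RGB2BGR))
```

```text
[0.50103639 0.03175047 0.20496352] [3.14144318e+00 2.53143070e-03 2.95616737e+00]
[[261.44000114 217.52960869]]
(360, 440, 3) (360, 432, 3)
```

View pics/c5.png

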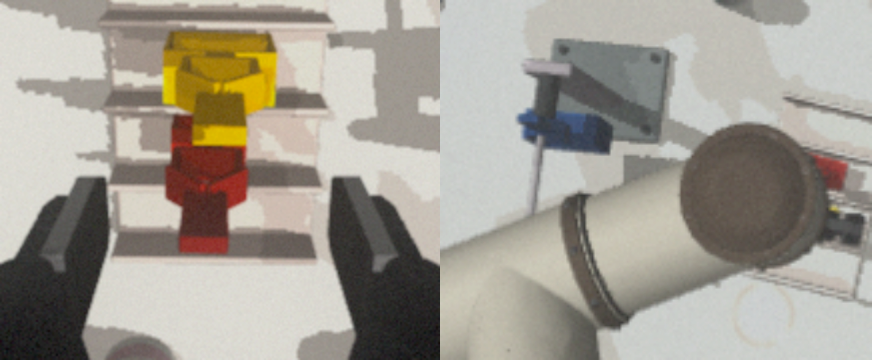

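The left panel shows the yellow tab top at pixel (260,217), as predicted, with red at (252,272). The right panel shows blue hanging on the rod against the stop. I'll grip yellow.

Call:
shift_gripper(
  moves=[
    [0.05,[0,0,0.64],0],
    [0.05,[0,0,0.576],0],
    [0.04,[0,0,0],0],
  ],
)

```text
time_s: 11.7
ee_pos: [0.4999, 0.0318, 0.1275]
eef_rot: [-3.141, -0.001, 2.956]
ft_force: [0.8, 0.2, 0.0]
gripper_width: 0.0401
grip_force: 0.0
```

Call:
shift_gripper(
  moves=[
    [0.0,[0,0,0],0],
    [0.0,[0,0,0],0],
    [0.0,[0,0,0],0],
    [0.0,[0,0,0],0],
  ],
)

```text
time_s: 12.2
ee_pos: [0.5016, 0.0319, 0.1299]
eef_rot: [3.14, 0.005, 2.956]
ft_force: [0.5, -1.3, 6.2]
gripper_width: 0.0184
grip_force: 59.2
```

Call:
shift_gripper(
  moves=[
    [0.0,[0,0,-0.32],0],
    [0.0,[0,0,-0.8],0],
    [0.0,[0,0,-0.96],0],
    [0.0,[0,0,-0.96],0],
    [0,[0,0,0],0],
  ],
)

```text
time_s: 12.82
ee_pos: [0.502, 0.0321, 0.3237]
eef_rot: [3.135, 0.012, 2.956]
ft_force: [0.3, 0.1, -2.2]
gripper_width: 0.0184
grip_force: 58.9
```

Run:
```python
from h import *
s=arm.state();print(s["ee_pos"],s["eef_rot"])
print("to pre",totool(np.array([.4145,.292,.25])-s["ee_pos"]))
im=cv2.imread("pics/w5.png")
```

```text
[0.50199215 0.0321277  0.3236902 ] [3.13533317 0.01203054 2.95570054]
to pre [0.13489209 0.23876874 0.07356863]
```

Converted, 0.045 m is 0.72, 0.03 m is 0.48, -0.13 rad is -1.3.

Call:
shift_gripper(
  moves=[
    [0,[0.72,0.48,0],0],
    [0,[0.72,0.48,0],0],
    [0,[0.72,0.48,0],0],
    [0,[0,0,0],-1.3],
    [0,[0,0,0],0],
  ],
)

```text
time_s: 13.45
ee_pos: [0.3828, 0.1453, 0.3169]
eef_rot: [3.142, -0.001, 3.085]
ft_force: [0.9, -0.1, -1.7]
gripper_width: 0.0184
grip_force: 59.0
```

Run:
```python
from h import *
s=arm.state();print(s["ee_pos"],s["eef_rot"])
h=np.array([np.cos(-.0559),np.sin(-.0559)]);o=np.array([.5913,.2812])-h*.165
print("to pre",totool(np.r_[o,.236]-s["ee_pos"]))
```

```text
[0.38281339 0.14529018 0.31687556] [ 3.14153262e+00 -8.20876642e-04  3.08549313e+00]
to pre [-0.03560453  0.1473481   0.08085521]
```

Converted, 0.05 m is 0.8, 0.0473 m is 0.7568.

Call:
shift_gripper(
  moves=[
    [0,[-0.192,0.8,0.4],0],
    [0,[-0.192,0.8,0.4],0],
    [0,[-0.1856,0.7568,0.48],0],
    [0,[0,0,0],0],
    [0,[0,0,0],0],
  ],
)

```text
time_s: 14.08
ee_pos: [0.4278, 0.2894, 0.2367]
eef_rot: [-3.14, -0.001, 3.083]
ft_force: [-0.1, 0.5, -0.5]
gripper_width: 0.0189
grip_force: 59.3
```

Run:
```python
from h import *
s=arm.state();print(s["ee_pos"],s["eef_rot"])
h=np.array([np.cos(-.0559),np.sin(-.0559)]);d=s["ee_pos"][:2]-[.5913,.2815]
print("along",d@h,"lat(+y)",d@[-h[1],h[0]])
```

```text
[0.42783185 0.28937094 0.23672763] [-3.14009573e+00 -9.23503684e-04  3.08296396e+00]
along -0.16365256920113538 lat(+y) -0.0012744623028330855
```

Call:
shift_gripper(
  moves=[
    [0,[-0.64,0,0],0],
    [0,[-0.48,0,0],0],
    [0,[0,0,0],0],
  ],
)

```text
time_s: 14.45
ee_pos: [0.4991, 0.2848, 0.2381]
eef_rot: [3.14, 0.001, 3.081]
ft_force: [-0.3, 0.5, -1.1]
gripper_width: 0.0184
grip_force: 59.3
```

Call:
shift_gripper(
  moves=[
    [0,[-0.48,0,0],0],
    [0,[0,0,0.224],0],
    [0,[0,0,0],0],
  ],
)

```text
time_s: 14.82
ee_pos: [0.5262, 0.2836, 0.2227]
eef_rot: [-3.141, -0.002, 3.084]
ft_force: [-0.1, -0.1, -2.3]
gripper_width: 0.0182
grip_force: 59.3
```

Call:
shift_gripper(
  moves=[
    [0,[0,0.024,0.032],0],
    [0,[0,0,0],0],
  ],
)

```text
time_s: 15.08
ee_pos: [0.5268, 0.286, 0.2215]
eef_rot: [-3.142, -0.0, 3.086]
ft_force: [-0.6, 0.5, -1.5]
gripper_width: 0.0186
grip_force: 59.3
```

Call:
shift_gripper(
  moves=[
    [0,[0,0,0.032],0],
    [0,[0,0,0],0],
  ],
)

```text
time_s: 15.32
ee_pos: [0.5273, 0.2859, 0.2198]
eef_rot: [-3.141, 0.0, 3.086]
ft_force: [-1.1, -0.5, 1.4]
gripper_width: 0.0185
grip_force: 59.6
```

Call:
shift_gripper(
  moves=[
    [0,[0,0,0.032],0],
    [0,[0,0,0],0],
  ],
)

```text
time_s: 15.58
ee_pos: [0.5275, 0.2859, 0.2196]
eef_rot: [3.141, 0.002, 3.086]
ft_force: [-4.3, -0.2, 8.6]
gripper_width: 0.0184
grip_force: 60.4
```

Call:
shift_gripper(
  moves=[
    [0,[0,0,-0.048],0],
    [0,[-0.192,0,0],0],
    [0,[-0.16,0,0],0],
    [0,[-0.128,0,0],0],
    [0,[0,0,0],0],
  ],
)

```text
time_s: 16.2
ee_pos: [0.5586, 0.2839, 0.22]
eef_rot: [-3.141, 0.001, 3.084]
ft_force: [0.8, -2.2, 0.0]
gripper_width: 0.0182
grip_force: 59.4
```

Call:
shift_gripper(
  moves=[
    [0,[-0.064,0,0],0],
    [0,[0,0,0],0],
  ],
)

```text
time_s: 16.45
ee_pos: [0.5615, 0.2839, 0.2201]
eef_rot: [-3.141, -0.0, 3.085]
ft_force: [0.4, -1.8, -1.1]
gripper_width: 0.0183
grip_force: 59.4
```

Call:
shift_gripper(
  moves=[
    [0,[-0.048,0,0],0],
    [0,[0,0,0],0],
  ],
)

```text
time_s: 16.7
ee_pos: [0.5638, 0.2838, 0.2201]
eef_rot: [-3.141, -0.002, 3.085]
ft_force: [-2.2, -1.3, 0.0]
gripper_width: 0.0185
grip_force: 59.5
```

Call:
shift_gripper(
  moves=[
    [0,[-0.032,0,0],0],
    [0,[0,0,0],0],
  ],
)

```text
time_s: 16.95
ee_pos: [0.5642, 0.2836, 0.22]
eef_rot: [-3.14, -0.005, 3.086]
ft_force: [-7.5, -0.2, 1.8]
gripper_width: 0.0182
grip_force: 59.8
```

The rows are not in the units I measure in: shifts go in shares of 62.5 mm and turns go in units of 0.1 rad. I convert before sending: 0.004 m is 0.064, -0.002 m is -0.032.

Call:
shift_gripper(
  moves=[
    [0,[-0.032,0,0],0],
    [0,[0,0,0],0],
    [0,[0.064,0,0],0],
    [0.035,[0,0,0],0],
    [0.035,[0,0,0],0],
  ],
)

```text
time_s: 17.58
ee_pos: [0.5653, 0.2844, 0.2209]
eef_rot: [3.14, 0.002, 3.085]
ft_force: [0.4, 0.8, 0.6]
gripper_width: 0.0347
grip_force: 0.0
```

Call:
shift_gripper(
  moves=[
    [0.035,[0,0,-0.16],0],
    [0.04,[0,0,-0.48],0],
    [0.045,[0,0,-0.72],0],
    [0.06,[0.08,-0.848,0],0],
    [0.06,[0.08,-0.848,0],0],
  ],
)

```text
time_s: 18.2
ee_pos: [0.5488, 0.178, 0.3067]
eef_rot: [3.14, 0.003, 3.087]
ft_force: [0.4, -0.1, -0.9]
gripper_width: 0.0599
grip_force: 0.0
```

Run:
```python
from h import *
M=np.eye(4);M[:3,:3]=R.from_euler('xyz',[3.14144,.0025,2.95617]).as_matrix();M[:3,3]=[.50104,.03175,.20496]
c=arm.get_calibration("wrist");p=onz((c,M@c["mount"]),(251.8,272),.145)[0];print(p)
s=arm.state();print(s["ee_pos"],"to", totool(p-s["ee_pos"]))
```

```text
[0.55630613 0.01482422 0.145     ]
[0.54884345 0.17802018 0.30673384] to [-0.01600765 -0.16277766  0.16153526]
```

Converted, -0.0545 m is -0.872, -0.054 m is -0.864, 0.13 rad is 1.3.

Call:
shift_gripper(
  moves=[
    [0.06,[-0.064,-0.864,0],0],
    [0.06,[-0.064,-0.864,0],0],
    [0.06,[-0.064,-0.872,0.16],1.3],
    [0.06,[0,0,0.8],0],
    [0.06,[0,0,0.8],0],
  ],
)

```text
time_s: 18.82
ee_pos: [0.5523, 0.0148, 0.1957]
eef_rot: [3.14, 0.004, 2.953]
ft_force: [1.1, 0.6, 0.4]
gripper_width: 0.0601
grip_force: 0.0
```

Call:
shift_gripper(
  moves=[
    [0.06,[0,0,0],0],
    [0.06,[0,0,0],0],
  ],
)

```text
time_s: 19.08
ee_pos: [0.5532, 0.016, 0.1978]
eef_rot: [3.141, 0.004, 2.956]
ft_force: [0.6, 0.3, 0.5]
gripper_width: 0.0598
grip_force: 0.0
```

Run:
```python
from h import *
im,cm=grab("wrist","w6"); it,ct=grab("scene","s6")
s=arm.state();print(s["ee_pos"],s["eef_rot"])
for z in(.145,): print(proj(cm,[[.5563,.0148,z],[.5491,.0157,z]]))
a=cv2.resize(im[150:330,160:360],None,fx=2,fy=2);b=cv2.resize(it[200:320,140:270],None,fx=3,fy=3)
o=cv2.convertScaleAbs(np.hstack([a,b]),alpha=1.5);print(o.shape)
cv2.imwrite("pics/c6.png",cv2.cvtColor(o,cv2.COLOR_RGB2BGR))
```

```text
[0.55316167 0.01623907 0.19822635] [3.13965452 0.0052047  2.9561751 ]
[[258.95545536 214.55513341]
 [258.35564148 205.41563465]]
(360, 790, 3)
```

View pics/c6.png

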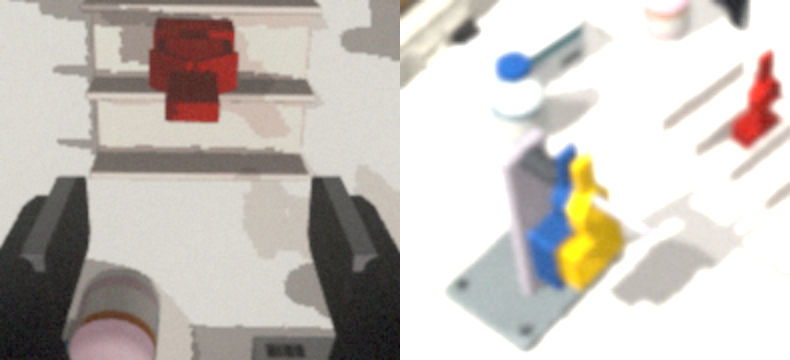

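Left panel: the red tab top is at pixel (256,205), giving x=0.549, y=0.014, which agrees with the first estimate. Right panel: yellow hangs nested against blue on the hook.

Call:
shift_gripper(
  moves=[
    [0.05,[0.0592,-0.0448,0.64],0],
    [0.05,[0,0,0.608],0],
    [0.04,[0,0,0],0],
  ],
)

```text
time_s: 19.55
ee_pos: [0.5464, 0.0136, 0.1166]
eef_rot: [-3.14, -0.003, 2.956]
ft_force: [0.3, 0.3, -0.5]
gripper_width: 0.0402
grip_force: 0.0
```

Call:
shift_gripper(
  moves=[
    [0.0,[0,0,0],0],
    [0.0,[0,0,0],0],
    [0.0,[0,0,0],0],
    [0.0,[0,0,0],0],
  ],
)

```text
time_s: 20.05
ee_pos: [0.5492, 0.0142, 0.12]
eef_rot: [3.14, 0.005, 2.956]
ft_force: [-0.1, 1.3, 5.7]
gripper_width: 0.0186
grip_force: 59.3
```

Call:
shift_gripper(
  moves=[
    [0.0,[0,0,-0.32],0],
    [0.0,[0,0,-0.8],0],
    [0.0,[0,0,-0.96],0],
    [0.0,[0,0,-0.96],0],
    [0,[0,0,0],0],
  ],
)

```text
time_s: 20.68
ee_pos: [0.5494, 0.0139, 0.3139]
eef_rot: [3.136, 0.012, 2.956]
ft_force: [-0.0, 0.6, -1.7]
gripper_width: 0.0184
grip_force: 58.9
```

Call:
shift_gripper(
  moves=[
    [0,[0.72,0.48,0],0],
    [0,[0.72,0.48,0],0],
    [0,[0.72,0.48,0],0],
    [0,[0.72,0,0],-1.3],
    [0,[0,0,0],0],
  ],
)

```text
time_s: 21.3
ee_pos: [0.3841, 0.1354, 0.3069]
eef_rot: [3.141, -0.001, 3.089]
ft_force: [0.2, -0.2, -1.0]
gripper_width: 0.0184
grip_force: 58.9
```

Run:
```python
from h import *
s=arm.state();print(s["ee_pos"],s["eef_rot"])
h=np.array([np.cos(-.0559),np.sin(-.0559)]);o=np.array([.5913,.2818])-h*.165
print("to pre",totool(np.r_[o,.236]-s["ee_pos"]))
```

```text
[0.3840534  0.13535197 0.30690223] [ 3.14103666e+00 -1.20853439e-03  3.08925278e+00]
to pre [-0.03438793  0.15763778  0.07094838]
```

Call:
shift_gripper(
  moves=[
    [0,[-0.176,0.832,0.4],0],
    [0,[-0.176,0.832,0.4],0],
    [0,[-0.192,0.856,0.368],0],
    [0,[0,0,0],0],
    [0,[0,0,0],0],
  ],
)

```text
time_s: 21.92
ee_pos: [0.4298, 0.2903, 0.2333]
eef_rot: [-3.14, -0.001, 3.085]
ft_force: [0.0, -0.4, -1.6]
gripper_width: 0.0184
grip_force: 59.2
```

Run:
```python
from h import *
s=arm.state();print(s["ee_pos"],s["eef_rot"])
h=np.array([np.cos(-.0559),np.sin(-.0559)]);d=s["ee_pos"][:2]-[.5913,.2815]
print("along",d@h,"lat(+y)",d@[-h[1],h[0]])
```

```text
[0.42980433 0.29032129 0.23333569] [-3.13976266e+00 -1.35204664e-03  3.08471062e+00]
along -0.16173626244821715 lat(+y) -0.00021540052649073917
```

Call:
shift_gripper(
  moves=[
    [0,[-0.64,0,0],0],
    [0,[-0.48,0,0],0],
    [0,[0,0,0],0],
  ],
)

```text
time_s: 22.3
ee_pos: [0.5012, 0.2854, 0.2347]
eef_rot: [3.141, 0.001, 3.082]
ft_force: [-0.3, 0.0, -1.3]
gripper_width: 0.0185
grip_force: 59.2
```

Call:
shift_gripper(
  moves=[
    [0,[-0.4,0,0],0],
    [0,[0,0,0.208],0],
    [0,[0,0,0],0],
    [0,[0,0,0],0],
  ],
)

```text
time_s: 22.8
ee_pos: [0.5237, 0.2851, 0.2216]
eef_rot: [-3.141, -0.0, 3.086]
ft_force: [0.3, 0.6, -1.1]
gripper_width: 0.0186
grip_force: 59.2
```

Converted, 0.003 m is 0.048.

Call:
shift_gripper(
  moves=[
    [0,[0,0,0.048],0],
    [0,[0,0,0],0],
  ],
)

```text
time_s: 23.05
ee_pos: [0.5242, 0.2855, 0.2183]
eef_rot: [3.141, -0.0, 3.086]
ft_force: [-0.0, -0.3, -0.3]
gripper_width: 0.0186
grip_force: 59.2
```

Call:
shift_gripper(
  moves=[
    [0,[0,0,0.032],0],
    [0,[0,0,0],0],
  ],
)

```text
time_s: 23.3
ee_pos: [0.5246, 0.2856, 0.218]
eef_rot: [3.141, 0.001, 3.086]
ft_force: [-3.4, 0.2, 4.2]
gripper_width: 0.019
grip_force: 60.0
```

Call:
shift_gripper(
  moves=[
    [0,[0,0,-0.024],0],
    [0,[-0.192,0,0],0],
    [0,[0,0,0],0],
  ],
)

```text
time_s: 23.68
ee_pos: [0.5381, 0.2848, 0.218]
eef_rot: [3.141, 0.002, 3.085]
ft_force: [0.9, -0.1, 1.1]
gripper_width: 0.0184
grip_force: 59.6
```

Call:
shift_gripper(
  moves=[
    [0,[-0.096,0,0],0],
    [0,[0,0,0],0],
  ],
)

```text
time_s: 23.92
ee_pos: [0.5429, 0.2844, 0.218]
eef_rot: [3.142, 0.0, 3.085]
ft_force: [-2.0, -0.3, 2.9]
gripper_width: 0.0183
grip_force: 59.8
```

Call:
shift_gripper(
  moves=[
    [0,[-0.064,0,0],0],
    [0,[0,0,0],0],
  ],
)

```text
time_s: 24.18
ee_pos: [0.5448, 0.2842, 0.2179]
eef_rot: [-3.141, -0.004, 3.086]
ft_force: [-7.4, 1.7, 6.4]
gripper_width: 0.0186
grip_force: 60.3
```

Call:
shift_gripper(
  moves=[
    [0,[-0.032,0,-0.032],0],
    [0,[0,0,0],0],
  ],
)

```text
time_s: 24.42
ee_pos: [0.545, 0.2842, 0.2181]
eef_rot: [-3.14, -0.008, 3.085]
ft_force: [-9.5, 3.0, 3.3]
gripper_width: 0.0184
grip_force: 59.7
```

Call:
shift_gripper(
  moves=[
    [0,[-0.032,0,0],0],
    [0,[0,0,0],0],
  ],
)

```text
time_s: 24.68
ee_pos: [0.5453, 0.2842, 0.218]
eef_rot: [-3.139, -0.012, 3.086]
ft_force: [-15.1, 4.1, 4.7]
gripper_width: 0.0184
grip_force: 60.1
```

Run:
```python
from h import *
im,cm=grab("scene","s7");it,ct=grab("top")
a=cv2.resize(im[215:320,145:245],None,fx=4,fy=4,interpolation=2);b=cv2.resize(it[160:240,110:200],None,fx=4.4,fy=5.25,interpolation=2)
o=cv2.convertScaleAbs(np.hstack([a,b]),alpha=1.4);print(o.shape)
cv2.imwrite("pics/c7.png",cv2.cvtColor(o,cv2.COLOR_RGB2BGR))
```

```text
(420, 796, 3)
```

View pics/c7.png

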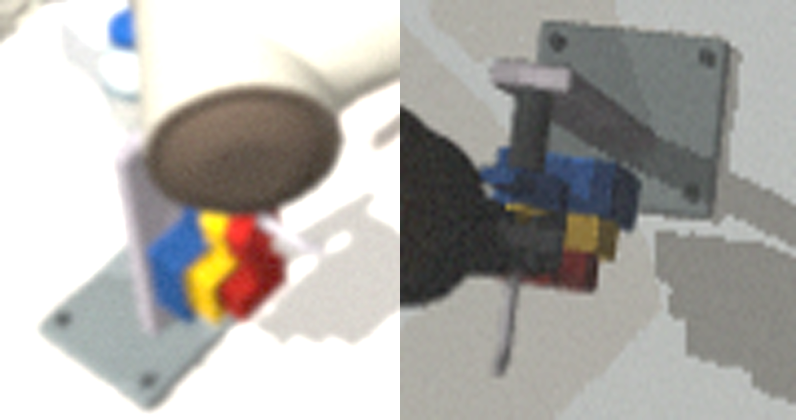

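All three trays are on the rod, with red nested in yellow and yellow in blue, and blue against the stop. I'll release and go look at the vessels.

Converted, 0.005 m is 0.08, -0.01 m is -0.16.

Call:
shift_gripper(
  moves=[
    [0,[0.08,0,0],0],
    [0,[0,0,0],0],
    [0.035,[0,0,0],0],
    [0.035,[0,0,0],0],
    [0.035,[0,0,-0.16],0],
  ],
)

```text
time_s: 25.4
ee_pos: [0.5458, 0.2838, 0.2297]
eef_rot: [-3.141, -0.0, 3.085]
ft_force: [1.1, -0.6, -0.4]
gripper_width: 0.0352
grip_force: 0.0
```

Call:
shift_gripper(
  moves=[
    [0.04,[0,0,-0.48],0],
    [0.045,[0,0,-0.8],0],
    [0.085,[0.128,-0.928,-0.16],0],
    [0.085,[0.128,-0.928,-0.16],0],
    [0.085,[0.128,-0.928,-0.16],0],
  ],
)

```text
time_s: 26.02
ee_pos: [0.5117, 0.1102, 0.3415]
eef_rot: [3.141, 0.002, 3.086]
ft_force: [0.3, -0.3, 0.2]
gripper_width: 0.0852
grip_force: 0.0
```

Call:
shift_gripper(
  moves=[
    [0.085,[0.128,-0.928,-0.16],0],
    [0.085,[0.128,-0.928,-0.08],0],
    [0.085,[0.128,-0.928,0],0],
    [0.085,[0.128,-0.928,0],0],
    [0.085,[0.128,-0.928,0],0],
  ],
)

```text
time_s: 26.65
ee_pos: [0.4551, -0.1775, 0.3563]
eef_rot: [-3.141, 0.003, 3.086]
ft_force: [1.2, -0.2, 0.5]
gripper_width: 0.0849
grip_force: 0.0
```

Call:
shift_gripper(
  moves=[
    [0.085,[0.128,-0.928,0],0],
    [0.085,[0,0,0],0],
    [0.085,[0,0,0],0],
  ],
)

```text
time_s: 27.02
ee_pos: [0.4443, -0.2332, 0.3555]
eef_rot: [-3.141, 0.001, 3.084]
ft_force: [0.5, 0.3, 0.5]
gripper_width: 0.085
grip_force: 0.0
```

Run:
```python
from h import *
im,cm=grab("wrist","w8");it,ct=grab("top","t8")
s=arm.state();print(s["ee_pos"],s["eef_rot"])
a=cv2.resize(im,None,fx=1,fy=1);b=cv2.resize(it[165:245,115:185],None,fx=4,fy=4.8,interpolation=2)
o=cv2.convertScaleAbs(np.hstack([a,b]),alpha=1.4);print(o.shape)
cv2.imwrite("pics/c8.png",cv2.cvtColor(o,cv2.COLOR_RGB2BGR))
```

```text
[ 0.44465405 -0.23214884  0.35532379] [-3.14145639e+00  9.37539603e-04  3.08679536e+00]
(384, 792, 3)
```

View pics/c8.png

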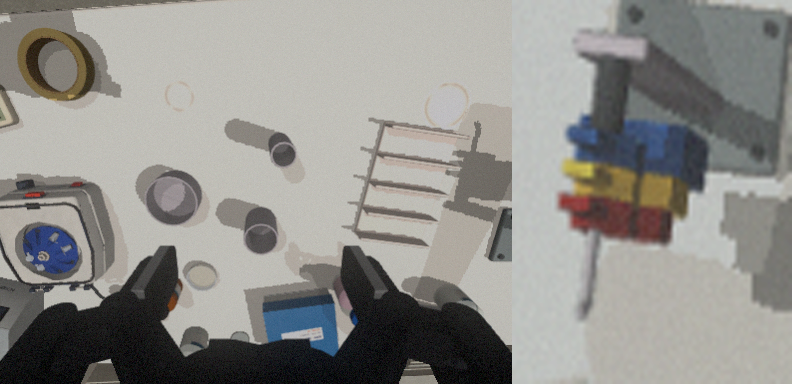

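The hook crop shows blue, yellow and red packed against the stop. In the wrist view the dish rim is at (173,197), the beaker rim at (261,238) and the cup rim at (283,154), with the petri dish at (447,105).

Run:
```python
from h import *
im,cm=grab("wrist");it,ct=grab("top")
def rims(im,cm,uv,z,rad):
    g=cv2.GaussianBlur(cv2.cvtColor(im,cv2.COLOR_RGB2GRAY),(3,3),0)
    P=onz(cm,uv,z)[0]
    # dark body + ring: hough in rectified top-down patch at height z (1 mm/px)
    xs=np.arange(-80,80);gx,gy=np.meshgrid(xs,xs)
    W=np.stack([P[0]+gx/1000.,P[1]+gy/1000.,np.full(gx.shape,z)],-1).reshape(-1,3)
    q=proj(cm,W).astype(np.float32).reshape(160,160,2)
    patch=cv2.remap(g,q[...,0],q[...,1],cv2.INTER_LINEAR)
    c=cv2.HoughCircles(patch,cv2.HOUGH_GRADIENT,1,200,param1=60,param2=6,minRadius=rad-3,maxRadius=rad+2)
    r=c[0][0] if c is not None else np.full(3,np.nan)
    return P.round(4),(P[:2]+(r[:2]-80)/1000.).round(4),r[2]
for n,uw,ut,z,rad in [("dish",(173,197),(372.3,225),.042,45),("beaker",(261,238),(326.5,202.7),.074,29),("cup",(283,154),(310.8,250),.1,19)]:
    print(n,"W",rims(im,cm,uw,z,rad),"T",rims(it,ct,ut,z,rad))
```

```text
dish W (array([ 0.5209, -0.3816,  0.042 ]), array([ 0.5274, -0.3861]), np.float32(43.0)) T (array([ 0.5276, -0.3854,  0.042 ]), array([ 0.5231, -0.3749]), np.float32(43.1))
beaker W (array([ 0.5888, -0.2372,  0.074 ]), array([ 0.5903, -0.2397]), np.float32(26.7)) T (array([ 0.5884, -0.2401,  0.074 ]), array([ 0.5879, -0.2396]), np.float32(28.1))
cup W (array([ 0.4456, -0.1992,  0.1   ]), array([ 0.4451, -0.2007]), np.float32(17.1)) T (array([ 0.4488, -0.1908,  0.1   ]), array([ 0.3913, -0.1793]), np.float32(19.3))
```

Converted, 0.06 m is 0.96, 0.05 m is 0.8.

Call:
shift_gripper(
  moves=[
    [0.085,[-0.768,0,0.48],0],
    [0.085,[-0.768,0,0.48],0],
    [0.085,[-0.776,0,0.48],0],
    [0.085,[0,0,0.96],0],
    [0.085,[0,0,0.8],0],
  ],
)

```text
time_s: 27.85
ee_pos: [0.5891, -0.2394, 0.1522]
eef_rot: [3.141, -0.001, 3.088]
ft_force: [0.0, -0.1, -0.5]
gripper_width: 0.0847
grip_force: 0.0
```

Call:
shift_gripper(
  moves=[
    [0.085,[0,0,0],0],
    [0.085,[0,0,0],0],
  ],
)

```text
time_s: 28.1
ee_pos: [0.5904, -0.2409, 0.1574]
eef_rot: [-3.14, 0.004, 3.087]
ft_force: [1.4, -0.9, 0.5]
gripper_width: 0.085
grip_force: 0.0
```

Add to h.py:
```python
def rim(im,cm,P,z,rad,half=80):
    g=cv2.GaussianBlur(cv2.cvtColor(im,cv2.COLOR_RGB2GRAY),(3,3),0); n=2*half
    xs=np.arange(-half,half);gx,gy=np.meshgrid(xs,xs)
    W=np.stack([P[0]+gx/1000.,P[1]+gy/1000.,np.full(gx.shape,z)],-1).reshape(-1,3)
    q=proj(cm,W).astype(np.float32).reshape(n,n,2)
    patch=cv2.remap(g,q[...,0],q[...,1],cv2.INTER_LINEAR)
    c=cv2.HoughCircles(patch,cv2.HOUGH_GRADIENT,1,200,param1=60,param2=6,minRadius=rad-3,maxRadius=rad+2)
    return patch,(None if c is None else (np.r_[P[:2]+(c[0][0][:2]-half)/1000.,c[0][0][2]]).round(4))
```

Run:
```python
from h import *
im,cm=grab("wrist","w9")
s=arm.state();print(s["ee_pos"],s["eef_rot"])
p,r=rim(im,cm,(.589,-.2395),.074,29,45);print("beaker",r)
p2,r2=rim(im,cm,(.526,-.386),.042,45,70);print("dish",r2)
o=np.hstack([cv2.resize(p,(360,360)),cv2.resize(p2,(420,360))]);cv2.imwrite("pics/c9.png",cv2.convertScaleAbs(o,alpha=1.4))
```

```text
[ 0.59064999 -0.24104852  0.15817162] [-3.14004847  0.005565    3.08690219]
beaker [ 0.5895 -0.239  27.1   ]
dish [ 0.5275 -0.3865 43.    ]
```

View pics/c9.png

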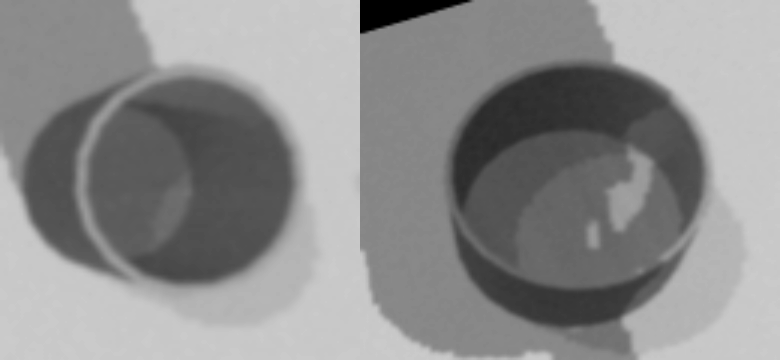

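The rectified patches show the beaker rim centred at (0.5905,-0.2405) and the dish rim at (0.528,-0.387). Neither has been moved. I'll go down onto the beaker.

Call:
shift_gripper(
  moves=[
    [0.085,[0,0,0.8],0],
    [0.085,[0,0,0.64],0],
    [0.085,[0,0,0.4],0],
    [0.085,[0,0,0],0],
    [0.085,[0,0,0],0],
  ],
)

```text
time_s: 28.78
ee_pos: [0.5907, -0.2414, 0.0427]
eef_rot: [-3.141, 0.005, 3.086]
ft_force: [-0.2, 0.1, -0.2]
gripper_width: 0.0849
grip_force: 0.0
```

Call:
shift_gripper(
  moves=[
    [0,[0,0,0],0],
    [0,[0,0,0],0],
    [0,[0,0,0],0],
  ],
)

```text
time_s: 29.15
ee_pos: [0.5901, -0.2413, 0.0423]
eef_rot: [-3.141, 0.004, 3.086]
ft_force: [-0.5, 1.6, 6.7]
gripper_width: 0.0575
grip_force: 64.5
```

Call:
shift_gripper(
  moves=[
    [0,[0,0,0],0],
    [0,[0,0,-0.32],0],
    [0,[0,0,-0.64],0],
    [0,[0,0,-0.32],0],
    [0,[0,0,0],0],
  ],
)

```text
time_s: 29.78
ee_pos: [0.5895, -0.2411, 0.1218]
eef_rot: [-3.141, 0.004, 3.085]
ft_force: [-1.1, 0.2, -1.1]
gripper_width: 0.0575
grip_force: 64.3
```

Run:
```python
from h import *
im,cm=grab("wrist"); s=arm.state();print(s["ee_pos"])
p2,r2=rim(im,cm,(.5265,-.3865),.042,45,70);print("dish",r2)
print(totool(np.r_[.528,-.387,s["ee_pos"][2]]-s["ee_pos"]))
```

```text
[ 0.58844189 -0.24081759  0.11998982]
dish [ 0.528 -0.388 44.1  ]
[ 5.20653013e-02 -1.49371043e-01 -1.24394325e-04]
```

Call:
shift_gripper(
  moves=[
    [0,[0.2784,-0.7968,0],0],
    [0,[0.2784,-0.7968,0],0],
    [0,[0.2784,-0.7968,0],0],
    [0,[0,0,0],0],
    [0,[0,0,0],0],
  ],
)

```text
time_s: 30.45
ee_pos: [0.5272, -0.3869, 0.1181]
eef_rot: [3.14, -0.003, 3.084]
ft_force: [1.4, 0.3, -2.3]
gripper_width: 0.0573
grip_force: 64.6
```

Run:
```python
from h import *
s=arm.state();print(s["ee_pos"],totool(np.r_[.528,-.3875,.0463]-s["ee_pos"]))
im,cm=grab("wrist","w10")
```

```text
[ 0.52720602 -0.38686762  0.11809382] [-0.00101449 -0.00069323  0.07179048]
```

Converted, 0.04 m is 0.64, 0.028 m is 0.448.

Call:
shift_gripper(
  moves=[
    [0,[-0.016,-0.016,0.64],0],
    [0,[0,0,0.448],0],
    [0,[0,0,0],0],
  ],
)

```text
time_s: 30.88
ee_pos: [0.5284, -0.3864, 0.0496]
eef_rot: [3.14, -0.005, 3.087]
ft_force: [-0.8, -0.7, -1.1]
gripper_width: 0.0571
grip_force: 64.7
```

Call:
shift_gripper(
  moves=[
    [0,[0,0,0.048],0],
    [0,[0,0,0],0],
  ],
)

```text
time_s: 31.12
ee_pos: [0.5297, -0.3882, 0.0499]
eef_rot: [-3.141, 0.002, 3.086]
ft_force: [0.7, 0.2, -1.2]
gripper_width: 0.0575
grip_force: 64.7
```

Call:
shift_gripper(
  moves=[
    [0,[0,0,0.032],0],
    [0,[0,0,0],0],
  ],
)

```text
time_s: 31.38
ee_pos: [0.529, -0.3883, 0.0471]
eef_rot: [-3.142, 0.0, 3.085]
ft_force: [1.5, -0.2, -1.1]
gripper_width: 0.0578
grip_force: 64.7
```

Call:
shift_gripper(
  moves=[
    [0,[0,0,0.024],0],
    [0,[0,0,0],0],
  ],
)

```text
time_s: 31.62
ee_pos: [0.5291, -0.3885, 0.0463]
eef_rot: [-3.141, 0.0, 3.086]
ft_force: [-2.0, 1.8, 4.3]
gripper_width: 0.0575
grip_force: 65.1
```

Call:
shift_gripper(
  moves=[
    [0.07,[0,0,0],0],
    [0.085,[0,0,0],0],
    [0.085,[0,0,0],0],
    [0.085,[0,0,-0.32],0],
    [0.085,[0,0,-0.8],0],
  ],
)

```text
time_s: 32.25
ee_pos: [0.5273, -0.3874, 0.1128]
eef_rot: [3.139, -0.007, 3.085]
ft_force: [0.4, -0.1, 0.6]
gripper_width: 0.0851
grip_force: 0.0
```

Call:
shift_gripper(
  moves=[
    [0.085,[0,0,-0.96],0],
    [0.085,[0,0,-0.48],0],
    [0.085,[0,0,0],0],
    [0.085,[0,0,0],0],
  ],
)

```text
time_s: 32.75
ee_pos: [0.5285, -0.3879, 0.2042]
eef_rot: [3.14, -0.001, 3.085]
ft_force: [-1.0, 0.9, -0.6]
gripper_width: 0.0851
grip_force: 0.0
```

Run:
```python
from h import *
s=arm.state();print(s["ee_pos"])
im,cm=grab("wrist","w11")
p,r=rim(im,cm,(.528,-.387),.078,29,60);print("beaker in dish",r)
p2,r2=rim(im,cm,(.446,-.2),.1,19,50);print("cup",r2)
o=np.hstack([cv2.resize(p,(380,380)),cv2.resize(p2,(380,380))]);cv2.imwrite("pics/c11.png",cv2.convertScaleAbs(o,alpha=1.4))
print(totool(np.r_[.4455,-.2005,.2]-s["ee_pos"]))
```

```text
[ 0.52850936 -0.38786307  0.20423059]
beaker in dish [ 0.5285 -0.3885 27.1   ]
cup [ 0.4455 -0.2015 17.1   ]
[0.09344135 0.18237203 0.00474646]
```

View pics/c11.png

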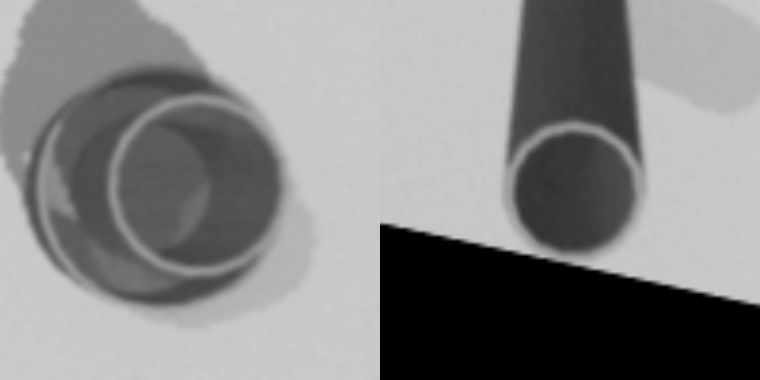

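The left patch shows the beaker standing in the dish with its rim centred at (0.530,-0.3886). The right patch shows the cup rim at (0.4465,-0.2005). Next is the cup.

Converted, 0.0456 m is 0.7296, 0.0231 m is 0.3696.

Call:
shift_gripper(
  moves=[
    [0.07,[0.3696,0.7296,0],0],
    [0.07,[0.3696,0.7296,0],0],
    [0.07,[0.3696,0.7296,0],0],
    [0.07,[0.3696,0.7296,0],0],
    [0.07,[0,0,0],0],
  ],
)

```text
time_s: 33.42
ee_pos: [0.4449, -0.1987, 0.2043]
eef_rot: [3.141, -0.003, 3.089]
ft_force: [0.8, -0.5, 1.0]
gripper_width: 0.0699
grip_force: 0.0
```

Call:
shift_gripper(
  moves=[
    [0.07,[0,0,0.8],0],
    [0.07,[0,0,0.64],0],
    [0.07,[0,0,0],0],
    [0.07,[0,0,0],0],
  ],
)

```text
time_s: 33.92
ee_pos: [0.4481, -0.2016, 0.1161]
eef_rot: [-3.141, 0.001, 3.086]
ft_force: [0.6, -0.6, -0.0]
gripper_width: 0.0699
grip_force: 0.0
```

Run:
```python
from h import *
s=arm.state();print(s["ee_pos"])
im,cm=grab("wrist","w12")
p2,r2=rim(im,cm,(.4465,-.2005),.1,19,40);print("cup",r2)
```

```text
[ 0.44812512 -0.20163412  0.11608825]
cup [ 0.446 -0.201 18.2  ]
```

Call:
shift_gripper(
  moves=[
    [0.07,[0.024,0.0096,0.48],0],
    [0.07,[0,0,0.16],0],
    [0.06,[0,0,0],0],
    [0.06,[0,0,0],0],
  ],
)

```text
time_s: 34.48
ee_pos: [0.4465, -0.2005, 0.0764]
eef_rot: [-3.141, 0.002, 3.086]
ft_force: [1.1, 0.2, 1.5]
gripper_width: 0.0596
grip_force: 0.0
```

Call:
shift_gripper(
  moves=[
    [0,[0,0,0],0],
    [0,[0,0,0],0],
    [0,[0,0,0],0],
    [0,[0,0,0],0],
  ],
)

```text
time_s: 34.98
ee_pos: [0.4465, -0.2004, 0.0765]
eef_rot: [-3.141, 0.002, 3.086]
ft_force: [-0.4, 1.7, 5.2]
gripper_width: 0.0373
grip_force: 59.7
```

Call:
shift_gripper(
  moves=[
    [0,[0,0,-0.32],0],
    [0,[0,0,-0.8],0],
    [0,[0,0,-0.8],0],
    [0,[0,0,0],0],
    [0,[0,0,0],0],
  ],
)

```text
time_s: 35.6
ee_pos: [0.4446, -0.2, 0.1946]
eef_rot: [3.141, -0.001, 3.085]
ft_force: [-0.5, 0.2, -1.4]
gripper_width: 0.0369
grip_force: 60.4
```

Run:
```python
from h import *
s=arm.state();print(s["ee_pos"])
im,cm=grab("wrist","w13")
p,r=rim(im,cm,(.53,-.3885),.078,29,45);print("beaker",r)
print(totool(np.r_[.5300,-.3887,.2]-s["ee_pos"]))
```

```text
[ 0.44464738 -0.19999868  0.19462025]
beaker [ 0.5305 -0.389  28.8   ]
[-0.09587645 -0.18356554 -0.00579619]
```

Call:
shift_gripper(
  moves=[
    [0,[-0.3824,-0.7344,0],0],
    [0,[-0.3824,-0.7344,0],0],
    [0,[-0.3824,-0.7344,0],0],
    [0,[-0.3824,-0.7344,0],0],
    [0,[0,0,0],0],
  ],
)

```text
time_s: 36.28
ee_pos: [0.5304, -0.3913, 0.191]
eef_rot: [3.14, -0.005, 3.082]
ft_force: [-0.8, 0.0, -2.5]
gripper_width: 0.0364
grip_force: 60.7
```

Call:
shift_gripper(
  moves=[
    [0,[0,0,0],0],
    [0,[0,0,0],0],
  ],
)

```text
time_s: 36.52
ee_pos: [0.5302, -0.3878, 0.195]
eef_rot: [3.141, -0.001, 3.086]
ft_force: [-0.7, 0.6, -1.3]
gripper_width: 0.0366
grip_force: 60.7
```

Run:
```python
from h import *
s=arm.state();print(s["ee_pos"],totool(np.r_[.5302,-.3888,.0845]-s["ee_pos"]))
im,cm=grab("wrist","w14")
p,r=rim(im,cm,(.53,-.3885),.078,29,45);print("beaker",r)
```

```text
[ 0.53020667 -0.3878341   0.19496535] [-0.00017221 -0.00103325  0.11046461]
beaker [ 0.5325 -0.388  30.4   ]
```

Converted, 0.03 m is 0.48, 0.02 m is 0.32.

Call:
shift_gripper(
  moves=[
    [0,[0,-0.008,0.48],0],
    [0,[0,0,0.32],0],
    [0,[0,0,0],0],
  ],
)

```text
time_s: 36.95
ee_pos: [0.5296, -0.3881, 0.1441]
eef_rot: [3.14, -0.003, 3.086]
ft_force: [0.2, 0.8, -0.6]
gripper_width: 0.0368
grip_force: 60.7
```

Call:
shift_gripper(
  moves=[
    [0,[0,0,0.48],0],
    [0,[0,0,0.32],0],
    [0,[0,0,0],0],
    [0,[0,0,0],0],
  ],
)

```text
time_s: 37.45
ee_pos: [0.5317, -0.3899, 0.0973]
eef_rot: [-3.14, 0.003, 3.086]
ft_force: [0.6, -0.1, -1.2]
gripper_width: 0.0369
grip_force: 60.7
```

Call:
shift_gripper(
  moves=[
    [0,[0,0,0.096],0],
    [0,[0,0,0],0],
  ],
)

```text
time_s: 37.7
ee_pos: [0.5306, -0.3894, 0.0895]
eef_rot: [3.141, 0.0, 3.085]
ft_force: [0.5, -0.1, -1.5]
gripper_width: 0.0371
grip_force: 60.7
```

Call:
shift_gripper(
  moves=[
    [0,[0,0,0.048],0],
    [0,[0,0,0],0],
  ],
)

```text
time_s: 37.95
ee_pos: [0.5305, -0.3894, 0.086]
eef_rot: [3.141, -0.001, 3.085]
ft_force: [0.3, 0.5, -1.3]
gripper_width: 0.0365
grip_force: 60.7
```

Converted, 0.002 m is 0.032.

Call:
shift_gripper(
  moves=[
    [0,[0,0,0.032],0],
    [0,[0,0,0],0],
  ],
)

```text
time_s: 38.2
ee_pos: [0.5309, -0.3897, 0.0846]
eef_rot: [-3.141, 0.001, 3.086]
ft_force: [0.2, 0.0, 0.2]
gripper_width: 0.037
grip_force: 60.8
```

Call:
shift_gripper(
  moves=[
    [0,[0,0,0.008],0],
    [0.06,[0,0,0],0],
    [0.07,[0,0,0],0],
    [0.07,[0,0,0],0],
    [0.07,[0,0,-0.48],0],
  ],
)

```text
time_s: 38.83
ee_pos: [0.5289, -0.3886, 0.1111]
eef_rot: [3.139, -0.006, 3.085]
ft_force: [0.6, 0.2, 0.3]
gripper_width: 0.0699
grip_force: 0.0
```

Call:
shift_gripper(
  moves=[
    [0.085,[0,0,-0.96],0],
    [0.085,[0,0,-0.96],0],
    [0.085,[0.8,0,0],0],
    [0.085,[0,0,0],0],
    [0.085,[0,0,0],0],
  ],
)

```text
time_s: 39.45
ee_pos: [0.4807, -0.3868, 0.2338]
eef_rot: [-3.141, 0.0, 3.085]
ft_force: [-1.1, -0.2, -0.7]
gripper_width: 0.0843
grip_force: 0.0
```

Run:
```python
from h import *
s=arm.state();print(s["ee_pos"])
im,cm=grab("wrist","w15");it,ct=grab("top","t15")
q=proj(cm,[[.53,-.388,.06]])[0].astype(int);print(q)
a=cv2.resize(im[max(0,q[1]-70):,q[0]-70:q[0]+70][:140],(390,390));b=cv2.resize(it[165:245,115:200],(400,390),interpolation=2)
cv2.imwrite("pics/c15.png",cv2.cvtColor(cv2.convertScaleAbs(np.hstack([a,b]),alpha=1.4),cv2.COLOR_RGB2BGR))
```

```text
[ 0.48071208 -0.38677284  0.23384117]
[260 209]
```

View pics/c15.png

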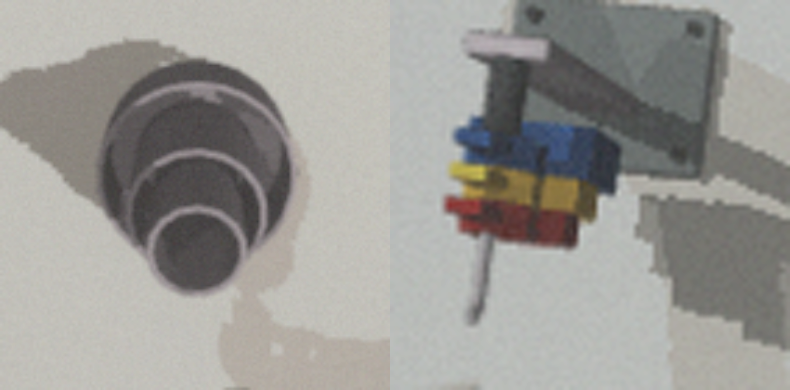

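The picture shows the cup, beaker and dish nested concentrically with rims at about (197,250), (197,205) and (197,170). The three trays are packed in order on the hook, so I'll hand in.

```bash
python3 -c "
from plant import arm
print(arm.finish_job())"
```

```text
the job is handed in; nothing more can be done
None
```

I handed the job in at about 39.5 s: the blue, yellow and red trays (no steel tray was there) hang nested on the hook in that order, and the cup sits in the beaker in the dish. The last pictures confirm both, and I touched neither the bottles nor the petri dish.

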